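# Pack a printed spool-winder kit from the build plate into its organiser tray

## Robot

A 7-joint arm with a two-finger parallel gripper is mounted at the origin on the work surface. World frame = base frame: x ahead of the robot, y to its left, z up, the work surface at z = 0. Lengths are in mm, angles in rad, forces in N, time in s.
With the tool pointing down it reaches from about 425 to 1025 mm from the base axis. Payload 9.4 kg.
Tool frame: the origin (TCP) lies at the very end of the fingers, on their centre line; the grasp point (between the pads) lies 19 mm behind it; z points along the fingers, y is the line along which they close (so a half turn about z gives the same grasp; the last joint's range is limited). The gripper opens to 85 mm and grips with 20 to 120 N. Pads are 22 mm wide; open, the fingers measure 114 mm over their backs; the gripper's body (76 mm by 85 mm) begins 54 mm behind the grasp point. The pads swing forward as they close: fully open they stand 13 mm farther back than shut.
Start: joints at [1.108, 0.599, -0.003, 1.599, 0.002, 0.943, -0.08], TCP at [272.809, -671.714, 231.275] pointing down, gripper open.
Joint ranges: [-2.57, 2.57], [-0.35, 1.97], [-1.29, 1.29], [0.11, 2.56], [-1.05, 4.19], [0.11, 1.86], [-2.63, 2.63]. Speed limits (rad/s): [2.22, 2.22, 3.01, 3.01, 3.14, 3.14, 3.14].

## Interface

Orientations are given as a rotation vector (axis times angle).
In Python, from bench import ctrl gives the robot as it stands.
- The arm moves only by the tool step_hand, called after "Emit:" as name([rows], argument=value, ...), one row to a line, values as JSON. Schema: {"type":"object","properties":{"rows":{"type":"array","items":{"type":"object","properties":{"tx":{"type":"number"},"ty":{"type":"number"},"tz":{"type":"number"},"twist":{"type":"number"},"finger_gap":{"type":"number"}},"additionalProperties":false,"required":["finger_gap"]},"minItems":1,"maxItems":20},"only":{"type":"string"},"quiet":{"type":"boolean"},"lines":{"type":"string"}},"required":["rows"],"additionalProperties":false}. rows is a list of rows, 1 to 20 of them, each an object with the fields tx, ty, tz (the shift in shares of the most that a row can go, 1 being 62.5 mm), twist (a turn about the tool's z in normalised numbers (1 is 4 rad)), finger_gap (the finger opening in mm); a field left out counts as zero (the opening has to be given); each row shifts and turns the commanded pose from where the row before left it, along the tool's axes as they then stand; what a row does not reach is not made up. A row lasts 1/8 s, in which the tool goes at most 62.5 mm and 0.188 rad, less where a joint would pass 70% of its speed; a pose out of reach is approached as far as the arm can. The fingers move at their own pace and stop on an object; the grip force is fixed at half the most. Time passes only in rows, so rows that do not move let the fingers close. The tool returns the time, the measured TCP pose, the force, the opening and the grip force at its end. only (a regular expression) keeps the lines of the reply that match it, lines (a string "A,B") keeps lines A to B, and quiet returns only ok. No shift or turn number may pass 1 either way. Input that does not fit is refused with a message, and nothing moves.
- ctrl.get_obs(): the state, without advancing time (a new reading comes with each control period).
- ctrl.capture(name): name is "side" or "top"; returns the picture (384x512x3 uint8, red, green, blue); there is no depth.
- ctrl.camera_model(name): a dict with "fx", "fy", "cx", "cy" (pixels), "R" (3x3) and "t" (3): a world point X has camera coordinates R X + t. Camera axes: x right, y down, z forward; pixel columns grow to the right and rows downward; lengths in mm; the calibration is good to about 2 mm. A picture is of the moment at which its call begins. camera_model takes no time and is no camera call.
- ctrl.job_done(): hands the job in; it is judged then, once.
The state is a dict: "time": time; "q": joint angles; "qvel": joint speeds; "joint_efforts": joint torques, N m; "tcp_pos": TCP position; "eef_rot": TCP orientation; "force": force on the tool from outside, world axes, zero at the start; "ft_torque": the same for the moment, N m; "grip_width": finger opening in mm; "gripper_force": force on a finger pad.
Only numpy, scipy, OpenCV 4.12 (cv2) and the standard library are available. Lean on these libraries where they do the work, as an engineer would, in place of code of your own. Each camera call takes 0.05 s, during which the arm holds its last target. There are 200 camera calls.

## Task

Pack the orange spool-winder kit from the build plate: put the gear, the clamp knob, the axle stand and the triangular flange, upright as they stand now, each flat in the white bin whose floor shows its outline. Leave the grey gear, which is another customer's, and the flat orange knob whose print failed half-way, where they are.

Things in the scene. Friction and masses are not known exactly. Their poses are not given: they have to be found in the camera images.
- gear: Orange printed spur gear, standing on the black build plate (257 mm square, 2 mm thick, flat on the desk) with its round hub up: toothed disc 55 mm across and 14 mm thick, hub 24 mm in diameter on the axis, rising to 45 mm above the underside (grip it by the hub). Origin: centre of its underside; z up.
- knob: Orange printed clamp knob, standing on the build plate, stem up: four-lobed head 54 mm over the lobes and 16 mm thick, with a round stem 22 mm in diameter on the axis rising to 46 mm above the underside (grip it by the stem). Origin: centre of its underside; z up.
- axle_stand: Orange printed axle stand, standing on the build plate: rectangular foot 50 (x) x 36 (y) x 6 mm, with an upright plate across its middle, 10 mm thick in x, 36 mm wide in y, rising to 46 mm above the underside (grip it by the upright, closing along x). Origin: centre of its underside; z up.
- flange: Orange printed tube flange, standing on the build plate: rounded triangular foot 8 mm thick whose corners reach 30 mm from the axis, with a round socket 26 mm in diameter on the axis rising to 46 mm above the underside (grip it by the socket). Origin: centre of its underside; z up.
- grey_gear: Grey gear of the same shape and size as the orange one, standing on the same build plate: another customer's, to be left alone. Origin: centre of its underside; z up. The six printed parts stand on the plate 69 mm or more apart, in two rows of three; a flat scraper, no more than 16 mm above the desk, lies between the rows.
- failed_knob: Orange knob whose print stopped half-way, on the same build plate: the same four-lobed outline, 54 mm over the lobes, but only 10 mm high, with bare criss-cross infill on top and no stem. To be left alone. Origin: centre of its underside; z up.
- bin_gear: White open bin with the black outline of a gear (toothed disc) on its floor: 83 x 83 mm outside, 19 mm high, walls 2.5 mm, floor 5 mm thick. Fixed, one of four side by side (2 by 2, 84 mm pitch) on a 174 mm grey base 5 mm high. Origin: centre of the bin's underside, 5 mm above the desk; z up, x and y square to the walls. Its part fits at any yaw.
- bin_knob: White open bin with the black outline of the knob (four lobes) on its floor: 83 x 83 mm outside, 19 mm high, walls 2.5 mm, floor 5 mm thick. Fixed, one of four side by side (2 by 2, 84 mm pitch) on a 174 mm grey base 5 mm high. Origin: centre of the bin's underside, 5 mm above the desk; z up, x and y square to the walls. Its part fits at any yaw.
- bin_stand: White open bin with the black outline of the axle stand (a 50 x 36 mm rectangle) on its floor: 83 x 83 mm outside, 19 mm high, walls 2.5 mm, floor 5 mm thick. Fixed, one of four side by side (2 by 2, 84 mm pitch) on a 174 mm grey base 5 mm high. Origin: centre of the bin's underside, 5 mm above the desk; z up, x and y square to the walls. Its part fits at any yaw.
- bin_flange: White open bin with the black outline of the flange (a rounded triangle) on its floor: 83 x 83 mm outside, 19 mm high, walls 2.5 mm, floor 5 mm thick. Fixed, one of four side by side (2 by 2, 84 mm pitch) on a 174 mm grey base 5 mm high. Origin: centre of the bin's underside, 5 mm above the desk; z up, x and y square to the walls. Its part fits at any yaw.

How it is judged (in metres and radians):
At the end, for the whole second after the job is handed in: Each of the four orange parts is at rest in the bin with its own outline: its axis within 25 mm of the bin's centre, its underside on the bin's floor (within 4 mm), upright within 0.12 rad; the grey gear and the failed knob are within 20 mm of where they stood (horizontal distance between gear and bin_gear below 0.025 m and z of gear in the frame of bin_gear below 0.009 m and angle between each of gear, knob, axle_stand, flange's own z axis and vertical below 0.12 rad and linear speed of each of gear, knob, axle_stand, flange below 0.02 m/s and horizontal distance between knob and bin_knob below 0.025 m and z of knob in the frame of bin_knob below 0.009 m and horizontal distance between axle_stand and bin_stand below 0.025 m and z of axle_stand in the frame of bin_stand below 0.009 m and horizontal distance between flange and bin_flange below 0.025 m and z of flange in the frame of bin_flange below 0.009 m and distance of each of grey_gear, failed_knob from where it was at the start of the episode below 0.02 m); the robot touches nothing.
It fails at once if the grey gear is moved more than 20 mm from where it stood (distance of grey_gear from where it was at the start of the episode above 0.02 m).
It fails at once if the failed knob is moved more than 20 mm from where it stood (distance of failed_knob from where it was at the start of the episode above 0.02 m).
It also fails if it takes over 104 s, if anything falls off the work surface, if the arm or the gripper's body presses on something with over 40 N, if the wrist force passes 120 N, or if a joint passes its speed limit or range.

## Working session

There is one attempt and no reset: what is moved stays moved. The work goes in short steps, Python scripts to look and compute and a tool call to move; the robot and the scene stay as the last step left them, time stands still between calls to the robot, and variables do not carry over. Pictures are saved under pics/ and viewed, at most 14 in all, crops included, and the job is handed in when it is done.

```bash
ls; mkdir -p pics; python3 - <<'E'
from bench import ctrl
import cv2
for n in("top","side"):
    im=ctrl.capture(n); cv2.imwrite(f"pics/{n}0.png",im[:,:,::-1]); m=ctrl.camera_model(n); print(n,m)
o=ctrl.get_obs(); print(o['time'],o['tcp_pos'],o['eef_rot'],o['grip_width'])
E
```

```text
bench.py
pics
top {'fx': 475.9781891345913, 'fy': 475.9781891345913, 'cx': 253.6109632814749, 'cy': 191.8866564701044, 'R': array([[-0.01232968, -0.99992085, -0.00250289],
       [-0.99537386,  0.01251205, -0.09525924],
       [ 0.09528302,  0.0013168 , -0.99544935]]), 't': array([  11.74737988,  544.05695425, 1142.36959448])}
side {'fx': 372.6715690022296, 'fy': 372.6715690022296, 'cx': 258.30796019336026, 'cy': 188.06703970681102, 'R': array([[-0.70161293, -0.71238539,  0.01569537],
       [-0.37408062,  0.34949785, -0.85901976],
       [ 0.60646763, -0.6085707 , -0.51170178]]), 't': array([370.12360212, 236.38888608, 422.99721318])}
0.1 [ 272.62206624 -671.34299898  230.50406753] [-3.08204386e+00 -6.02051482e-01  6.22993602e-04] 85.57541263620153
```

View pics/top0.png

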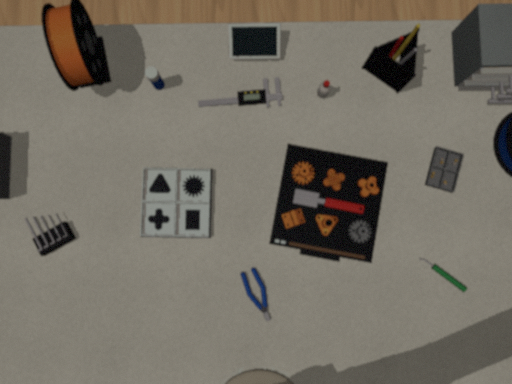

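View pics/side0.png

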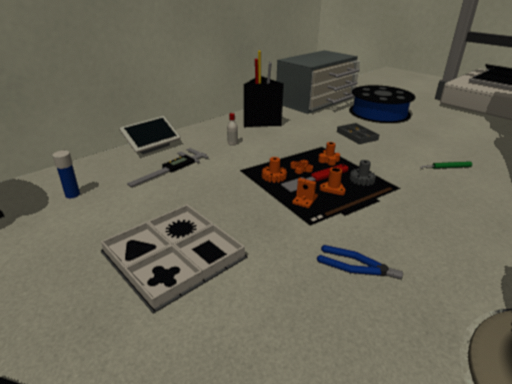

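The top view shows the plate with the gear (303,173), failed knob (334,179) and knob (369,186) in one row. The stand (293,218), flange (326,224) and grey gear (360,231) are in the other. The bins are flange (160,184), gear (194,185), knob (158,219) and stand (193,219). The side view confirms that the middle part of the far row is the flat one.

```bash
cat > h.py <<'E'
import numpy as np, cv2
from bench import ctrl
def ray(n,u,v,z):
    m=ctrl.camera_model(n); R=np.array(m['R']);t=np.array(m['t'])
    c=-R.T@t; d=R.T@np.array([(u-m['cx'])/m['fx'],(v-m['cy'])/m['fy'],1]); return (c+d*(z-c[2])/d[2]).round(1)
def proj(n,X):
    m=ctrl.camera_model(n); p=np.array(m['R'])@np.array(X,float)+m['t']
    return np.array([m['cx']+m['fx']*p[0]/p[2],m['cy']+m['fy']*p[1]/p[2]]).round(1)
def rect(im,n,z,x0,x1,y0,y1,s=3):
    # image metrically rectified on plane z: right=-y, up=+x, s px/mm
    P=np.float32([proj(n,[x1,y1,z]),proj(n,[x1,y0,z]),proj(n,[x0,y0,z]),proj(n,[x0,y1,z])])
    W,H=int((y1-y0)*s),int((x1-x0)*s)
    return cv2.warpPerspective(im,cv2.getPerspectiveTransform(P,np.float32([[0,0],[W,0],[W,H],[0,H]])),(W,H),flags=cv2.INTER_CUBIC)
E
python3 - <<'E'
from h import *
im=cv2.imread('pics/top0.png')
hsv=cv2.cvtColor(im,cv2.COLOR_BGR2HSV)
m=cv2.inRange(hsv,(6,130,60),(22,255,255)); m[:,:265]=0;m[:140]=0
n,l,s,c=cv2.connectedComponentsWithStats(m)
for i in range(1,n):
    if s[i,4]>40: print('orange',c[i].round(1),s[i],ray('top',*c[i],12),ray('top',*c[i],48))
k=cv2.inRange(cv2.cvtColor(im,cv2.COLOR_BGR2GRAY),0,60); k[:,:145]=0;k[:,211:]=0;k[:168]=0;k[238:]=0
n,l,s,c=cv2.connectedComponentsWithStats(k)
for i in range(1,n):
    if s[i,4]>40: print('bin',c[i].round(1),s[i],ray('top',*c[i],10))
a=cv2.resize(im[145:262,268:390],None,fx=5,fy=5,interpolation=cv2.INTER_CUBIC);cv2.imwrite('pics/top_c.png',cv2.convertScaleAbs(a,alpha=1.5))
a=cv2.imread('pics/side0.png')[135:225,235:400];cv2.imwrite('pics/side_c.png',cv2.convertScaleAbs(cv2.resize(a,None,fx=4.8,fy=4.8,interpolation=cv2.INTER_CUBIC),alpha=1.4))
E
```

```text
orange [302.6 172.6] [291 161  24  24 415] [ 592.4 -117.7   12. ] [ 587.5 -114.    48. ]
orange [333.5 179.2] [323 168  22  23 310] [ 574.7 -194.3   12. ] [ 570.3 -188.3   48. ]
orange [368.1 186.1] [358 176  22  21 330] [ 556.3 -279.8   12. ] [ 552.6 -271.2   48. ]
orange [292.7 218. ] [281 208  25  21 347] [479.5 -90.7  12. ] [478.1 -87.9  48. ]
orange [325.4 222.9] [315 214  23  22 321] [ 466.3 -171.3   12. ] [ 465.3 -166.    48. ]
bin [159.5 185. ] [150 175  20  17 216] [565.8 239.3  10. ]
bin [193.3 185.5] [185 178  17  17 216] [563.5 155.1  10. ]
bin [158.3 218.7] [149 210  20  19 179] [482.  241.9  10. ]
bin [192.1 219.6] [186 211  13  18 229] [478.6 158.   10. ]
```

View pics/top_c.png

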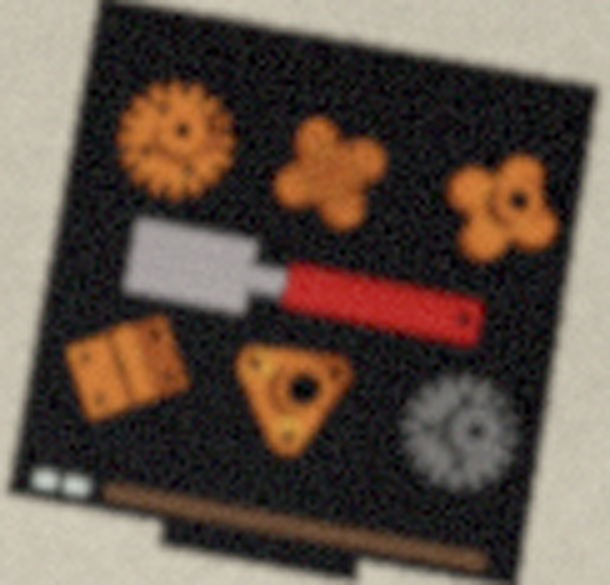

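View pics/side_c.png

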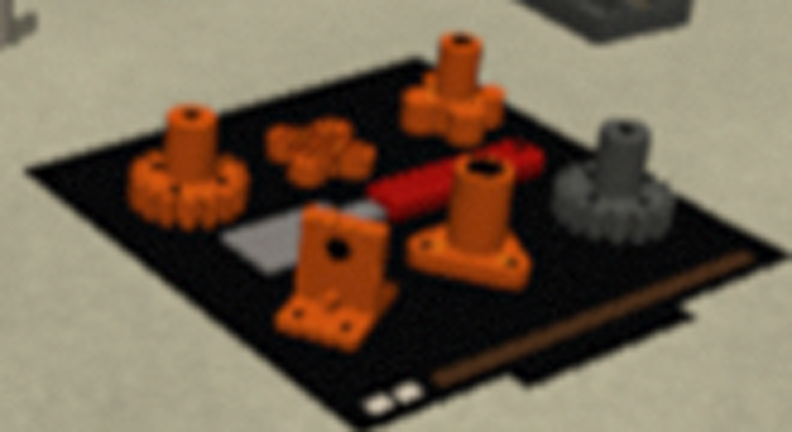

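The crops give the hole tops at full-image pixels. Top view: gear (304.4,170.8), knob (371.8,185), flange (328.6,222.8). Side view: gear (275,157.9), knob (331,143.1), flange (336.7,169.4). The stand's foot corners in the top crop are about (68,348), (92,420), (188,385) and (165,315), and its hole in the side crop is (340,248).

```bash
cat >> h.py <<'E'
from scipy.spatial.transform import Rotation
def to(X,r=None):
    o=ctrl.get_obs(); R=Rotation.from_rotvec(o['eef_rot']).as_matrix()
    return (R.T@(np.array(X)-o['tcp_pos'])).round(1)
E
python3 - <<'E'
from h import *
for k,t,s in (('gear',(304.4,170.8),(275,157.9)),('knob',(371.8,185),(331,143.1)),('flange',(328.6,222.8),(336.7,169.4))):
    A=[];b=[]
    for n,(u,v) in(('top',t),('side',s)):
        m=ctrl.camera_model(n);R=np.array(m['R']);T=m['t']
        for i,c in((0,(u-m['cx'])/m['fx']),(1,(v-m['cy'])/m['fy'])):
            A.append(R[i]-c*R[2]); b.append(c*T[2]-T[i])
    print(k,ray('top',*t,48),ray('side',*s,48),np.linalg.lstsq(np.array(A),np.array(b),rcond=None)[0].round(1))
c=[ray('top',268+u/5,145+v/5,8)for u,v in((68,348),(92,420),(188,385),(165,315))]
print('stand',np.mean(c,0),c, c[2]-c[1],c[3]-c[0])
print(proj('side',list(np.mean(c,0)[:2])+[48]),ray('side',235+343/4.8,135+213/4.8,48))
o=ctrl.get_obs();print(Rotation.from_rotvec(o['eef_rot']).as_matrix().round(3))
E
```

```text
gear [ 591.7 -118.5   48. ] [ 593.  -115.5   48. ] [ 592.9 -117.6   47.2]
knob [ 555.1 -280.1   48. ] [ 556.4 -274.6   48. ] [ 557.1 -279.4   46.2]
flange [ 465.5 -173.5   48. ] [ 466.9 -171.3   48. ] [ 466.5 -172.9   47.4]
stand [478.625 -93.425   8.   ] [array([488.4, -63.7,   8. ]), array([452.6, -75. ,   8. ]), array([ 469.3, -122.8,    8. ]), array([ 504.2, -112.2,    8. ])] [ 16.7 -47.8   0. ] [ 15.8 -48.5   0. ]
[309.1 179.8] [483.3 -90.9  48. ]
[[ 0.926  0.376 -0.001]
 [ 0.376 -0.926  0.001]
 [-0.    -0.001 -1.   ]]
```

The manual's scale: shifts go in shares of 62.5 mm and turns go in shares of 4 rad. Converting my numbers, 28 mm is 0.448, -22 mm is -0.352.

Emit:
step_hand([
  {"tx":0.448, "ty":-0.352, "tz":0.112, "finger_gap":60},
  {"tx":0.448, "ty":-0.352, "tz":0.112, "finger_gap":60},
  {"tx":0.448, "ty":-0.352, "tz":0.112, "finger_gap":60},
  {"tx":0.448, "ty":-0.352, "tz":0.112, "finger_gap":60},
  {"tx":0.448, "ty":-0.352, "tz":0.112, "finger_gap":60},
  {"tx":0.448, "ty":-0.352, "tz":0.112, "finger_gap":60},
  {"tx":0.448, "ty":-0.352, "tz":0.112, "finger_gap":60},
  {"tx":0.448, "ty":-0.352, "tz":0.112, "finger_gap":60},
  {"tx":0.448, "ty":-0.352, "tz":0.112, "finger_gap":60},
  {"tx":0.448, "ty":-0.352, "tz":0.112, "finger_gap":60},
  {"tx":0.448, "ty":-0.352, "tz":0.112, "finger_gap":60},
  {"tx":0.448, "ty":-0.352, "tz":0.112, "finger_gap":60},
  {"tx":0.448, "ty":-0.352, "tz":0.112, "finger_gap":60},
  {"tx":0.448, "ty":-0.352, "tz":0.112, "finger_gap":60},
  {"tx":0.448, "ty":-0.352, "tz":0.112, "finger_gap":60},
  {"tx":0.448, "ty":-0.352, "tz":0.112, "finger_gap":60},
  {"tx":0.448, "ty":-0.352, "tz":0.112, "finger_gap":60},
  {"tx":0.448, "ty":-0.352, "tz":0.112, "finger_gap":60},
  {"finger_gap":60},
  {"finger_gap":60},
])

```text
time: 2.6
tcp_pos: [590.3, -115.6, 105.0]
eef_rot: [3.083, 0.602, -0.002]
force: [0.2, -0.5, 1.2]
grip_width: 60.2
gripper_force: 0.0
```

```bash
python3 -c "
from h import *
print(to([592.7,-117.5,20]))"
```

```text
[ 1.6  2.7 85. ]
```

In the tool's units: 25 mm is 0.4, 20 mm is 0.32.

Emit:
step_hand([
  {"tx":0.0256, "ty":0.0432, "tz":0.32, "finger_gap":60},
  {"tz":0.4, "finger_gap":60},
  {"tz":0.32, "finger_gap":60},
  {"tz":0.24, "finger_gap":60},
  {"tz":0.08, "finger_gap":60},
  {"finger_gap":60},
  {"finger_gap":0},
  {"finger_gap":0},
  {"finger_gap":0},
  {"finger_gap":0},
  {"finger_gap":0},
  {"finger_gap":0},
])

```text
time: 4.1
tcp_pos: [593.7, -117.1, 21.2]
eef_rot: [3.083, 0.602, 0.002]
force: [-1.1, -0.4, 5.7]
grip_width: 22.3
gripper_force: 58.6
```

In the tool's units: -30 mm is -0.48, -15 mm is -0.24.

Emit:
step_hand([
  {"tz":-0.24, "finger_gap":0},
  {"tz":-0.48, "finger_gap":0},
  {"tz":-0.48, "finger_gap":0},
  {"tz":-0.16, "finger_gap":0},
  {"finger_gap":0},
])

```text
time: 4.72
tcp_pos: [593.5, -117.1, 106.1]
eef_rot: [3.083, 0.602, 0.002]
force: [-0.7, -0.5, -0.1]
grip_width: 21.9
gripper_force: 58.7
```

```bash
python3 -c "
from h import *
print(to([563.5,155.1,28.5]))"
```

```text
[  74.5 -263.5   77.5]
```

In the tool's units: -26 mm is -0.416, 25 mm is 0.4.

Emit:
step_hand([
  {"tx":0.0592, "ty":-0.208, "finger_gap":0},
  {"tx":0.1184, "ty":-0.416, "finger_gap":0},
  {"tx":0.1184, "ty":-0.416, "finger_gap":0},
  {"tx":0.1184, "ty":-0.416, "finger_gap":0},
  {"tx":0.1184, "ty":-0.416, "finger_gap":0},
  {"tx":0.1184, "ty":-0.416, "finger_gap":0},
  {"tx":0.1184, "ty":-0.416, "finger_gap":0},
  {"tx":0.1184, "ty":-0.416, "finger_gap":0},
  {"tx":0.1184, "ty":-0.416, "finger_gap":0},
  {"tx":0.1184, "ty":-0.416, "finger_gap":0},
  {"tx":0.0592, "ty":-0.208, "finger_gap":0},
  {"ty":-0.056, "finger_gap":0},
  {"finger_gap":0},
  {"tz":0.32, "finger_gap":0},
  {"tz":0.4, "finger_gap":0},
  {"tz":0.24, "finger_gap":0},
  {"tz":0.128, "finger_gap":0},
  {"tz":0.064, "finger_gap":0},
  {"finger_gap":0},
])

```text
time: 7.1
tcp_pos: [562.8, 154.9, 33.4]
eef_rot: [3.083, 0.602, 0.0]
force: [-0.1, 1.3, -0.5]
grip_width: 22.2
gripper_force: 58.8
```

```bash
python3 -c "
from h import *
print(to([563.5,155.1,28.5]))"
```

```text
[0.8 0.1 4.9]
```

In the tool's units: -30 mm is -0.48, -10 mm is -0.16.

Emit:
step_hand([
  {"tz":0.032, "finger_gap":0},
  {"tz":0.032, "finger_gap":0},
  {"finger_gap":0},
  {"finger_gap":60},
  {"finger_gap":60},
  {"finger_gap":60},
  {"tz":-0.16, "finger_gap":60},
  {"tz":-0.48, "finger_gap":60},
  {"tz":-0.48, "finger_gap":60},
  {"tz":-0.16, "finger_gap":60},
  {"finger_gap":60},
])

```text
time: 8.48
tcp_pos: [562.9, 155.1, 109.9]
eef_rot: [-3.083, -0.602, -0.002]
force: [-1.3, 0.3, -0.2]
grip_width: 59.9
gripper_force: 0.0
```

```bash
python3 -c "
from h import *
print(to([557,-278.8,105]))"
```

```text
[-168.8  399.8    4.7]
```

In the tool's units: 28.5 mm is 0.456, 15.5 mm is 0.248.

Emit:
step_hand([
  {"tx":-0.096, "ty":0.224, "finger_gap":60},
  {"tx":-0.192, "ty":0.456, "finger_gap":60},
  {"tx":-0.192, "ty":0.456, "finger_gap":60},
  {"tx":-0.192, "ty":0.456, "finger_gap":60},
  {"tx":-0.192, "ty":0.456, "finger_gap":60},
  {"tx":-0.192, "ty":0.456, "finger_gap":60},
  {"tx":-0.192, "ty":0.456, "finger_gap":60},
  {"tx":-0.192, "ty":0.456, "finger_gap":60},
  {"tx":-0.192, "ty":0.456, "finger_gap":60},
  {"tx":-0.192, "ty":0.456, "finger_gap":60},
  {"tx":-0.192, "ty":0.456, "finger_gap":60},
  {"tx":-0.192, "ty":0.456, "finger_gap":60},
  {"tx":-0.192, "ty":0.456, "finger_gap":60},
  {"tx":-0.192, "ty":0.456, "finger_gap":60},
  {"tx":-0.112, "ty":0.248, "finger_gap":60},
  {"finger_gap":60},
])

```text
time: 10.48
tcp_pos: [555.5, -280.7, 108.5]
eef_rot: [-3.084, -0.598, 0.002]
force: [0.1, 0.6, 0.1]
grip_width: 60.1
gripper_force: 0.0
```

```bash
python3 - <<'E'
from h import *
print(to([557,-278.8,21]))
im=ctrl.capture('side');cv2.imwrite('pics/s1.png',im[:,:,::-1])
E
```

```text
[ 2.2 -1.1 87.5]
```

View pics/s1.png

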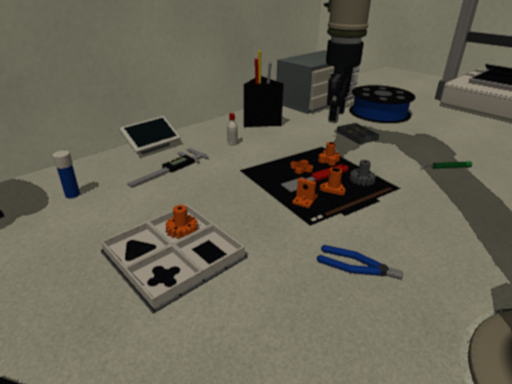

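The gear stands upright in its bin at about (181,222), and the gripper is above the knob at (330,153).

In the tool's units: -30 mm is -0.48, 25 mm is 0.4.

Emit:
step_hand([
  {"tx":0.0352, "ty":-0.0176, "tz":0.32, "finger_gap":60},
  {"tz":0.4, "finger_gap":60},
  {"tz":0.32, "finger_gap":60},
  {"tz":0.24, "finger_gap":60},
  {"tz":0.096, "finger_gap":60},
  {"finger_gap":60},
  {"finger_gap":0},
  {"finger_gap":0},
  {"finger_gap":0},
  {"finger_gap":0},
  {"finger_gap":0},
  {"finger_gap":0},
  {"tz":-0.24, "finger_gap":0},
  {"tz":-0.48, "finger_gap":0},
  {"tz":-0.48, "finger_gap":0},
  {"tz":-0.16, "finger_gap":0},
  {"finger_gap":0},
])

```text
time: 12.65
tcp_pos: [558.5, -277.5, 109.1]
eef_rot: [3.083, 0.602, 0.002]
force: [-0.4, -0.3, -0.3]
grip_width: 20.1
gripper_force: 58.6
```

```bash
python3 -c "
from h import *
print(to([482,241,29]))"
```

```text
[ 124.2 -509.3   79.7]
```

In the tool's units: -28.3 mm is -0.4528, 6.9 mm is 0.1104.

Emit:
step_hand([
  {"tx":0.056, "ty":-0.224, "finger_gap":0},
  {"tx":0.1104, "ty":-0.4528, "finger_gap":0},
  {"tx":0.1104, "ty":-0.4528, "finger_gap":0},
  {"tx":0.1104, "ty":-0.4528, "finger_gap":0},
  {"tx":0.1104, "ty":-0.4528, "finger_gap":0},
  {"tx":0.1104, "ty":-0.4528, "finger_gap":0},
  {"tx":0.1104, "ty":-0.4528, "finger_gap":0},
  {"tx":0.1104, "ty":-0.4528, "finger_gap":0},
  {"tx":0.1104, "ty":-0.4528, "finger_gap":0},
  {"tx":0.1104, "ty":-0.4528, "finger_gap":0},
  {"tx":0.1104, "ty":-0.4528, "finger_gap":0},
  {"tx":0.1104, "ty":-0.4528, "finger_gap":0},
  {"tx":0.1104, "ty":-0.4528, "finger_gap":0},
  {"tx":0.1104, "ty":-0.4528, "finger_gap":0},
  {"tx":0.1104, "ty":-0.4528, "finger_gap":0},
  {"tx":0.1104, "ty":-0.4528, "finger_gap":0},
  {"tx":0.1104, "ty":-0.4528, "finger_gap":0},
  {"tx":0.1104, "ty":-0.4528, "finger_gap":0},
  {"tx":0.056, "ty":-0.224, "finger_gap":0},
  {"finger_gap":0},
])

```text
time: 15.15
tcp_pos: [480.9, 241.7, 107.7]
eef_rot: [3.082, 0.605, -0.002]
force: [0.2, -0.2, -1.1]
grip_width: 20.0
gripper_force: 58.7
```

```bash
python3 -c "
from h import *
print(to([482,241,29]))"
```

```text
[ 0.8  1.1 78.7]
```

In the tool's units: 25 mm is 0.4, 20 mm is 0.32.

Emit:
step_hand([
  {"tx":0.0128, "ty":0.016, "tz":0.32, "finger_gap":0},
  {"tz":0.4, "finger_gap":0},
  {"tz":0.24, "finger_gap":0},
  {"tz":0.128, "finger_gap":0},
  {"tz":0.064, "finger_gap":0},
  {"tz":0.032, "finger_gap":0},
  {"tz":0.024, "finger_gap":0},
  {"finger_gap":0},
  {"finger_gap":0},
])

```text
time: 16.27
tcp_pos: [483.0, 240.5, 33.0]
eef_rot: [-3.083, -0.602, -0.001]
force: [-0.2, 0.7, -0.3]
grip_width: 20.2
gripper_force: 58.7
```

In the tool's units: -30 mm is -0.48, -10 mm is -0.16.

Emit:
step_hand([
  {"tz":0.024, "finger_gap":0},
  {"finger_gap":0},
  {"finger_gap":60},
  {"finger_gap":60},
  {"finger_gap":60},
  {"tz":-0.16, "finger_gap":60},
  {"tz":-0.48, "finger_gap":60},
  {"tz":-0.48, "finger_gap":60},
  {"tz":-0.128, "finger_gap":60},
  {"finger_gap":60},
])

```text
time: 17.52
tcp_pos: [483.0, 240.6, 109.8]
eef_rot: [-3.083, -0.603, -0.002]
force: [0.2, -0.4, -0.6]
grip_width: 60.0
gripper_force: 0.0
```

```bash
python3 -c "
from h import *
print(to([466.5,-172.5,110]))"
```

```text
[-170.9  376.5   -0.5]
```

In the tool's units: 27 mm is 0.432, 14 mm is 0.224.

Emit:
step_hand([
  {"tx":-0.104, "ty":0.224, "finger_gap":60},
  {"tx":-0.1952, "ty":0.432, "finger_gap":60},
  {"tx":-0.1952, "ty":0.432, "finger_gap":60},
  {"tx":-0.1952, "ty":0.432, "finger_gap":60},
  {"tx":-0.1952, "ty":0.432, "finger_gap":60},
  {"tx":-0.1952, "ty":0.432, "finger_gap":60},
  {"tx":-0.1952, "ty":0.432, "finger_gap":60},
  {"tx":-0.1952, "ty":0.432, "finger_gap":60},
  {"tx":-0.1952, "ty":0.432, "finger_gap":60},
  {"tx":-0.1952, "ty":0.432, "finger_gap":60},
  {"tx":-0.1952, "ty":0.432, "finger_gap":60},
  {"tx":-0.1952, "ty":0.432, "finger_gap":60},
  {"tx":-0.1952, "ty":0.432, "finger_gap":60},
  {"tx":-0.1952, "ty":0.432, "finger_gap":60},
  {"tx":-0.096, "ty":0.192, "finger_gap":60},
  {"finger_gap":60},
])

```text
time: 19.52
tcp_pos: [465.4, -174.0, 108.7]
eef_rot: [-3.083, -0.599, 0.002]
force: [0.2, 1.2, 0.5]
grip_width: 59.9
gripper_force: 0.0
```

```bash
python3 - <<'E'
from h import *
print(to([466.5,-172.5,21]))
E
```

```text
[ 1.7 -0.9 87.7]
```

In the tool's units: 25 mm is 0.4, 20 mm is 0.32.

Emit:
step_hand([
  {"tx":0.016, "ty":-0.008, "tz":0.32, "finger_gap":60},
  {"tz":0.4, "finger_gap":60},
  {"tz":0.32, "finger_gap":60},
  {"tz":0.24, "finger_gap":60},
  {"tz":0.112, "finger_gap":60},
  {"finger_gap":60},
  {"finger_gap":0},
  {"finger_gap":0},
  {"finger_gap":0},
  {"finger_gap":0},
  {"finger_gap":0},
  {"finger_gap":0},
])

```text
time: 21.02
tcp_pos: [467.3, -172.6, 23.0]
eef_rot: [3.083, 0.602, 0.002]
force: [-0.9, 0.6, 5.2]
grip_width: 24.3
gripper_force: 58.5
```

In the tool's units: -30 mm is -0.48, -15 mm is -0.24.

Emit:
step_hand([
  {"tz":-0.24, "finger_gap":0},
  {"tz":-0.48, "finger_gap":0},
  {"tz":-0.48, "finger_gap":0},
  {"tz":-0.16, "finger_gap":0},
  {"finger_gap":0},
])

```text
time: 21.65
tcp_pos: [467.3, -172.6, 108.2]
eef_rot: [3.083, 0.602, 0.003]
force: [-0.6, -1.2, -0.6]
grip_width: 24.1
gripper_force: 58.9
```

```bash
python3 -c "
from h import *
print(to([565.8,239.3,29]))"
```

```text
[ 246.1 -344.6   79.1]
```

In the tool's units: -24.6 mm is -0.3936, 17.6 mm is 0.2816.

Emit:
step_hand([
  {"tx":0.1408, "ty":-0.1968, "finger_gap":0},
  {"tx":0.2816, "ty":-0.3936, "finger_gap":0},
  {"tx":0.2816, "ty":-0.3936, "finger_gap":0},
  {"tx":0.2816, "ty":-0.3936, "finger_gap":0},
  {"tx":0.2816, "ty":-0.3936, "finger_gap":0},
  {"tx":0.2816, "ty":-0.3936, "finger_gap":0},
  {"tx":0.2816, "ty":-0.3936, "finger_gap":0},
  {"tx":0.2816, "ty":-0.3936, "finger_gap":0},
  {"tx":0.2816, "ty":-0.3936, "finger_gap":0},
  {"tx":0.2816, "ty":-0.3936, "finger_gap":0},
  {"tx":0.2816, "ty":-0.3936, "finger_gap":0},
  {"tx":0.2816, "ty":-0.3936, "finger_gap":0},
  {"tx":0.2816, "ty":-0.3936, "finger_gap":0},
  {"tx":0.2816, "ty":-0.3936, "finger_gap":0},
  {"tx":0.1408, "ty":-0.1968, "finger_gap":0},
  {"finger_gap":0},
])

```text
time: 23.65
tcp_pos: [564.9, 240.5, 106.3]
eef_rot: [3.082, 0.605, -0.002]
force: [-0.1, 0.1, -0.8]
grip_width: 24.4
gripper_force: 58.9
```

```bash
python3 - <<'E'
from h import *
print(to([565.8,239.3,31]))
E
```

```text
[ 0.4  1.4 75.3]
```

In the tool's units: 25 mm is 0.4, 20 mm is 0.32.

Emit:
step_hand([
  {"ty":0.016, "tz":0.32, "finger_gap":0},
  {"tz":0.4, "finger_gap":0},
  {"tz":0.24, "finger_gap":0},
  {"tz":0.128, "finger_gap":0},
  {"tz":0.064, "finger_gap":0},
  {"tz":0.032, "finger_gap":0},
  {"tz":0.032, "finger_gap":0},
  {"finger_gap":0},
  {"finger_gap":0},
])

```text
time: 24.78
tcp_pos: [566.2, 238.5, 31.5]
eef_rot: [-3.083, -0.602, -0.001]
force: [0.2, -0.9, -1.0]
grip_width: 24.1
gripper_force: 58.9
```

In the tool's units: -30 mm is -0.48, -10 mm is -0.16.

Emit:
step_hand([
  {"tz":0.008, "finger_gap":0},
  {"finger_gap":60},
  {"finger_gap":60},
  {"finger_gap":60},
  {"tz":-0.16, "finger_gap":60},
  {"tz":-0.48, "finger_gap":60},
  {"tz":-0.48, "finger_gap":60},
  {"tz":-0.128, "finger_gap":60},
  {"finger_gap":60},
])

```text
time: 25.9
tcp_pos: [566.2, 238.6, 109.3]
eef_rot: [-3.083, -0.602, -0.002]
force: [0.3, 0.4, -1.1]
grip_width: 59.8
gripper_force: 0.0
```

```bash
python3 -c "
from h import *
print(to([480,-92,110]))"
```

```text
[-204.3  273.8   -1. ]
```

In the tool's units: 25 mm is 0.4, -18.6 mm is -0.2976, 0.06 rad / 4 = 0.015.

Emit:
step_hand([
  {"tx":-0.144, "ty":0.1968, "finger_gap":60},
  {"tx":-0.2976, "ty":0.4, "finger_gap":60},
  {"tx":-0.2976, "ty":0.4, "finger_gap":60},
  {"tx":-0.2976, "ty":0.4, "finger_gap":60},
  {"tx":-0.2976, "ty":0.4, "finger_gap":60},
  {"tx":-0.2976, "ty":0.4, "finger_gap":60},
  {"tx":-0.2976, "ty":0.4, "finger_gap":60},
  {"tx":-0.2976, "ty":0.4, "finger_gap":60},
  {"tx":-0.2976, "ty":0.4, "finger_gap":60},
  {"tx":-0.2976, "ty":0.4, "finger_gap":60},
  {"tx":-0.2976, "ty":0.4, "finger_gap":60},
  {"tx":-0.1488, "ty":0.1968, "finger_gap":60},
  {"twist":0.015, "finger_gap":60},
  {"finger_gap":60},
])

```text
time: 27.65
tcp_pos: [479.7, -92.8, 108.4]
eef_rot: [-3.1, -0.51, 0.001]
force: [-0.2, -0.8, -0.5]
grip_width: 59.6
gripper_force: 0.0
```

```bash
python3 - <<'E'
from h import *
print(to([480,-92,23]))
o=ctrl.get_obs();print(Rotation.from_rotvec(o['eef_rot']).as_matrix()[:,1].round(3))
im=ctrl.capture('side');cv2.imwrite('pics/s2.png',im[:,:,::-1])
E
```

```text
[ 0.6 -0.6 85.4]
[ 0.32  -0.947 -0.   ]
```

View pics/s2.png

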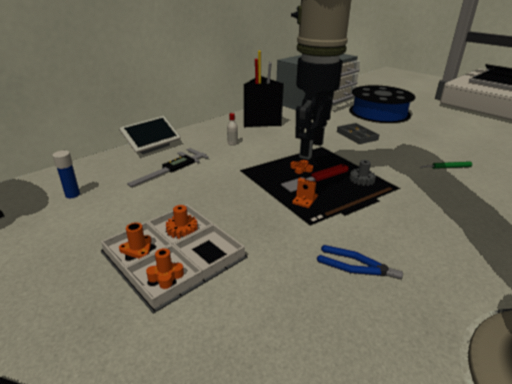

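Flange (136,240), knob (164,268) and gear (181,222) stand upright in their bins. The gripper is over the stand at (306,190), aligned with the upright.

In the tool's units: 25 mm is 0.4, 20 mm is 0.32.

Emit:
step_hand([
  {"tz":0.32, "finger_gap":60},
  {"tz":0.4, "finger_gap":60},
  {"tz":0.32, "finger_gap":60},
  {"tz":0.24, "finger_gap":60},
  {"tz":0.096, "finger_gap":60},
  {"finger_gap":60},
  {"finger_gap":0},
  {"finger_gap":0},
  {"finger_gap":0},
  {"finger_gap":0},
  {"finger_gap":0},
  {"finger_gap":0},
  {"finger_gap":0},
  {"finger_gap":0},
])

```text
time: 29.45
tcp_pos: [480.4, -92.9, 23.3]
eef_rot: [3.1, 0.509, 0.001]
force: [0.1, -0.5, 5.8]
grip_width: 8.7
gripper_force: 58.9
```

In the tool's units: -30 mm is -0.48, -15 mm is -0.24.

Emit:
step_hand([
  {"tz":-0.24, "finger_gap":0},
  {"tz":-0.48, "finger_gap":0},
  {"tz":-0.48, "finger_gap":0},
  {"tz":-0.16, "finger_gap":0},
  {"finger_gap":0},
])

```text
time: 30.08
tcp_pos: [480.5, -92.9, 108.5]
eef_rot: [3.1, 0.509, 0.003]
force: [0.5, -0.5, -0.9]
grip_width: 8.7
gripper_force: 58.5
```

```bash
python3 -c "
from h import *
print(to([479,157.5,31]))"
```

```text
[  78.6 -237.7   77.5]
```

In the tool's units: 25 mm is 0.4, -23.8 mm is -0.3808.

Emit:
step_hand([
  {"tx":0.064, "ty":-0.192, "finger_gap":0},
  {"tx":0.1264, "ty":-0.3808, "finger_gap":0},
  {"tx":0.1264, "ty":-0.3808, "finger_gap":0},
  {"tx":0.1264, "ty":-0.3808, "finger_gap":0},
  {"tx":0.1264, "ty":-0.3808, "finger_gap":0},
  {"tx":0.1264, "ty":-0.3808, "finger_gap":0},
  {"tx":0.1264, "ty":-0.3808, "finger_gap":0},
  {"tx":0.1264, "ty":-0.3808, "finger_gap":0},
  {"tx":0.1264, "ty":-0.3808, "finger_gap":0},
  {"tx":0.1264, "ty":-0.3808, "finger_gap":0},
  {"tx":0.064, "ty":-0.192, "finger_gap":0},
  {"finger_gap":0},
  {"tz":0.32, "finger_gap":0},
  {"tz":0.4, "finger_gap":0},
  {"tz":0.24, "finger_gap":0},
  {"tz":0.128, "finger_gap":0},
  {"tz":0.064, "finger_gap":0},
  {"tz":0.032, "finger_gap":0},
  {"finger_gap":0},
  {"finger_gap":0},
])

```text
time: 32.58
tcp_pos: [479.0, 158.2, 34.1]
eef_rot: [-3.1, -0.51, -0.001]
force: [0.7, -0.4, -1.6]
grip_width: 8.7
gripper_force: 58.5
```

In the tool's units: -40 mm is -0.64, -30 mm is -0.48.

Emit:
step_hand([
  {"tz":0.024, "finger_gap":0},
  {"tz":0.0192, "finger_gap":0},
  {"finger_gap":0},
  {"finger_gap":50},
  {"finger_gap":50},
  {"finger_gap":50},
  {"tz":-0.16, "finger_gap":50},
  {"tz":-0.48, "finger_gap":50},
  {"tz":-0.48, "finger_gap":50},
  {"tz":-0.64, "finger_gap":50},
  {"tz":-0.64, "finger_gap":50},
  {"tx":-0.48, "ty":0.32, "tz":-0.32, "finger_gap":50},
  {"tx":-0.48, "ty":0.48, "finger_gap":50},
  {"tx":-0.48, "ty":0.48, "finger_gap":50},
  {"tx":-0.48, "ty":0.48, "finger_gap":50},
  {"tx":-0.48, "ty":0.48, "finger_gap":50},
  {"tx":-0.32, "ty":0.32, "finger_gap":50},
  {"finger_gap":50},
])

```text
time: 34.83
tcp_pos: [367.7, -49.3, 201.6]
eef_rot: [-3.101, -0.504, -0.0]
force: [0.6, 0.4, -0.6]
grip_width: 50.0
gripper_force: 0.0
```

```bash
python3 - <<'E'
from h import *
for n in('top','side'):
    im=ctrl.capture(n);cv2.imwrite(f'pics/{n}3.png',im[:,:,::-1])
a=cv2.imread('pics/side3.png')
cv2.imwrite('pics/e.png',np.hstack([cv2.resize(cv2.imread('pics/top3.png')[150:260,130:270],(400,314)),cv2.resize(a[190:310,95:250],(400,314))]))
b=cv2.imread('pics/top3.png')-0
d=cv2.absdiff(cv2.imread('pics/top0.png'),b)[145:262,268:390].max(2)
print(d[20:50,50:80].mean(),d[70:105,75:110].mean(),d[15:45,20:50].mean())
E
```

```text
7.828888888888889 12.966530612244897 47.79222222222222
```

View pics/e.png

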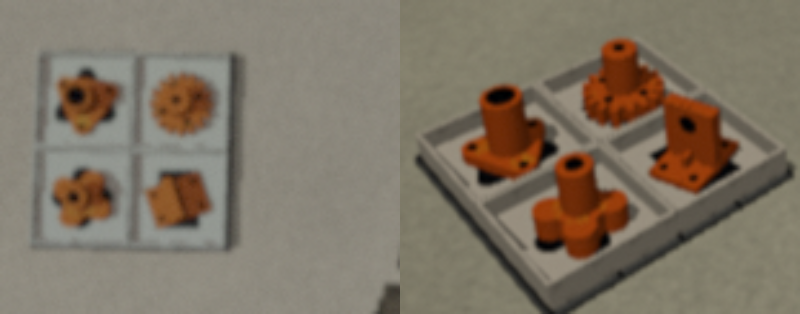

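View pics/top3.png

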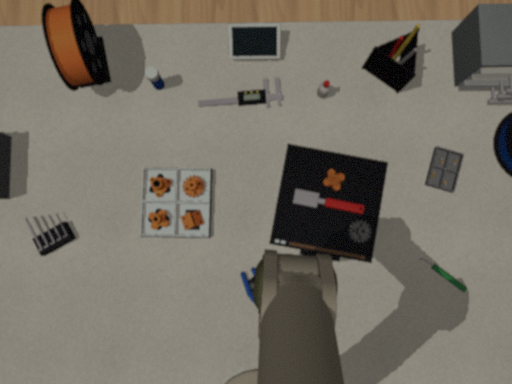

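All four parts stand flat and centred over their outlines at about (160,185), (194,186), (159,218) and (193,219). The failed knob (334,179) and grey gear (360,231) haven't moved, and the arm is clear.

```bash
python3 -c "
from bench import ctrl
print(ctrl.job_done())"
```

```text
the job is handed in; nothing more can be done
None
```

The job is handed in at about 35 s: the gear, clamp knob, axle stand and flange each stand upright in their own bin, and the grey gear and failed knob are where they were; no verdict was returned.

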